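# Draw the blind plug from a plaster mould with a bayonet puller

### The job

Take the red T-handled puller from its stand, seat its nose in the brass socket of the white plug in the plaster mould (feel for the slot, pressing only lightly) and lock it with a quarter turn clockwise. Draw the plug straight up out of the mould with the puller, never gripping the plug itself or straining the socket, and stand it upright in the near grey dish beside the mould with the puller left in it, without disturbing the things around.

Things in the scene. Friction and masses are not known exactly. Their poses are not given: they have to be found in the camera images.
- puller_grip (a point): Centre of the red crossbar of the loose upright steel puller (140 g), z up its rod; crossbar 70 mm along x, 14 mm in y and z, on a 16 mm sleeve. The sleeve is sprung: pushed down it slides up to 12 mm over the shaft (1.5 N at first, 1.5 N/mm); pulled up it is rigid. The puller starts in the stand, collar on the stand's top, leaning or turned a few degrees at most.
- puller_tip (a point): End of the puller's nose, on its axis, 97 mm below puller_grip (less when the sleeve is pushed in), same axes. Heights above the tip: cone 0 to 8 mm (6 to 14 mm wide), 14 mm rod to 24.5 mm, on it two opposite lugs at 10 to 16 mm, 28 mm across along x, 8 mm wide in y; collar 24 mm wide at 24.5 to 30.5 mm; then the 12 mm shaft.
- puller_stand: Fixed wooden block 80x80x45 mm, origin at the centre of its underside, with a slot 35x20 mm (along its x) and 40 mm deep in the middle that holds the puller upright, crossbar along the block's x within a few degrees. The puller lifts straight out; it must rise 25 mm to be free.
- mould: Fixed plaster block 150x150x70 mm with two steel bands, origin at the centre of its underside. A square well 55 mm wide, 48 mm deep in the middle of its top holds the plug; two sprung rubber pads grip the plug, so that drawing it takes a steady 8 to 15 N upward over the first 30 mm or so of lift.
- plug: Loose white square plug 52x52x48 mm, about 0.4 kg, origin at the centre of its underside, sides parallel to the mould's. It starts home in the well, top flush with the mould's. A round brass insert, 36 mm wide, with a keyhole sits flush in its top. Plug and brass crack if the puller loads them with more than 25 N.
- plug_top (a point): Centre of the plug's top and of the keyhole in the 6 mm brass plate: bore for the 14 mm rod, 1 mm clear all round, and a slot across it 31 mm long, 11 mm wide; lugs enter within about 0.1 rad. The slot's heading is NOT reported: the insert swivels stiffly (0.12 N m) and starts -0.8 to +0.8 rad from this frame's x. Out of line, lugs land on the brass with the tip 10 mm below this point.
- dish: The near one of two grey dishes, on the robot's side: loose round glazed dish, 178 mm wide and 53 mm high, origin at the centre of its underside; inner floor 4 mm up, flat and about 125 mm wide.
- slip_bottle: Loose white squeeze bottle with a red nozzle, 60 mm wide, 181 mm high, a bystander; origin at the centre of its underside.
- pot: Loose carved clay pot, 139 mm wide, 109 mm high, a bystander; origin at the centre of its underside.
- plug_socket (a point): 22 mm below plug_top on the axis: where the tip is when the locked puller pulls up on the plate. In line with the slot the lugs pass, and the collar lands on the brass with the tip 24.5 mm below plug_top, lugs 2.5 mm below the plate, free to turn. Clockwise from above they meet a stop 90 degrees from the slot; beyond it the insert turns along.
- puller_handle (a joint): How far the puller's sprung sleeve is pushed down over its shaft, m: 0 at rest, 0.012 at its end. Force on the brass about 1.5 N + 1500 N/m times this, so it shows how hard the puller is pressed; more than 0.008 (13.5 N) is too hard.
Mind the look-alikes: they are no part of the job. What is shaped like the part that bears puller_grip but blue or orange is not meant.

How it is judged (in metres and radians):
On the way, in this order (a step that is already met when the one before it is completed fails the run):
1. the puller's lugs have passed through the brass plate of the plug (z of puller_tip in the frame of plug_top below -0.0205 m and horizontal distance between puller_tip and plug_top below 0.006 m), for 0.1 s.
2. the plug hangs on the puller, clear above the mould (height (world z) of plug above 0.072 m and z of puller_tip in the frame of plug_top below -0.018 m and angle between plug's own z axis and vertical below 0.25 rad), for 0.1 s.
At the end, for the whole second after the job is handed in: The plug stands upright (within 7 degrees) and at rest on the floor of the level dish, within 45 mm of its centre, the puller still upright in its socket (tip at least 18 mm below the plug's top, within 14 degrees of vertical) (horizontal distance between plug and dish below 0.045 m and z of plug in the frame of dish below 0.012 m and angle between plug's own z axis and vertical below 0.12 rad and z of puller_tip in the frame of plug_top below -0.018 m and angle between puller_tip's own z axis and vertical below 0.25 rad and angle between dish's own z axis and vertical below 0.06 rad and linear speed of each of plug, dish below 0.02 m/s); the robot touches nothing.
It fails at once if the puller loads the plug or its brass socket with more than 25 N, or is pressed so hard that its sprung sleeve is pushed in by more than 8 mm (13.5 N) (contact force between puller and plug above 25 N or value of joint puller_handle above 0.008 m).
It fails at once if the gripper takes hold of or pushes the plug itself (contact force between the fingers and plug above 0.5 N).
It fails at once if the puller is levered over (more than 10 degrees from vertical) in the plug while the plug is still in the mould (horizontal distance between plug and mould below 0.02 m and height (world z) of plug below 0.065 m and distance between puller_tip and plug_top below 0.026 m and angle between puller_tip's own z axis and vertical above 0.175 rad).
It fails at once if the plug is dropped or banged into the dish (more than 40 N) (contact force between plug and dish above 40 N).
It fails at once if the white bottle or the pot is moved by more than 20 mm, or the dish pushed by more than 40 mm (distance of any of slip_bottle, pot from where it was at the start of the episode above 0.02 m or distance of dish from where it was at the start of the episode above 0.04 m).
It also fails if it takes over 72 s, if anything falls off the work surface, if the arm or the gripper's body presses on something with over 40 N, if the wrist force passes 120 N, or if a joint passes its speed limit or range.

### The arm

A 7-joint arm with a two-finger parallel gripper is mounted at the origin on a cart in front of the work surface, level with it; the furniture and walls round the work are solid. World frame = base frame: x ahead of the robot, y to its left, z up, the work surface at z = 0. Lengths are in m, angles in degrees, forces in N, time in s.
With the tool pointing down it reaches from about 0.4 to 0.875 m from the base axis. Payload 19.3 kg.
Tool frame: the origin (TCP) lies between the finger pads; the fingertips stand 22 mm ahead of it and the grasp point (between the pads) lies 3 mm ahead of it (arm.nose_length is the distance from the TCP to the fingertips, in m); z points along the fingers, y is the line along which they close (so a half turn about z gives the same grasp; the last joint's range is limited). The gripper opens to 85 mm and grips with 20 to 120 N. Pads are 22 mm wide; open, the fingers measure 114 mm over their backs; the gripper's body (76 mm by 85 mm) begins 54 mm behind the grasp point. The pads swing forward as they close: fully open they stand 13 mm farther back than shut.
Start: joints at [-69.339, 29.874, -2.08, 91.645, 1.215, 58.505, -6.463], TCP at [0.261, 0.568, 0.253] pointing down, gripper open.
Joint ranges: [-166.77, 166.77], [-17.47, 122.26], [-85.68, 81.53], [9.62, 139.38], [-72.42, 252.41], [9.2, 110.78], [-144.41, 144.41]. Speed limits (degrees/s): [108.29, 108.29, 136.94, 136.94, 172.46, 172.46, 172.46].

### API

Orientations are given as [roll, pitch, yaw] about the fixed x, y, z axes, in that order (R = Rz(yaw) Ry(pitch) Rx(roll)).
In Python, from rig import telemetry, grab_frame, camera_params, ticket, find_in, regions_of, pinpoint, arm gives the robot as it stands. The module is installed in compiled form; this text tells all that it offers.
- The arm moves only by the tool drive_tool, never from a script. Its argument "plan" is a list of rows, each a list of 7 numbers: the turn, a rotation vector about the tool's x, y, z in rad, then the shift along the tool's x, y, z in mm, then the finger opening in mm, from 0 to 85.4. A call has 1 to 5 rows; each row shifts and turns the commanded pose from where the row before left it, along the tool's axes as they then stand; what a row does not reach is not made up. A row lasts 1/8 s, in which the tool goes at most 62.5 mm and 10.7 degrees, less where a joint would pass 70% of its speed; a pose out of reach is approached as far as the arm can. A call with a gripper value outside its range is refused whole. The fingers move at their own pace and stop on an object; the grip force is fixed at half the most. Time passes only in rows, so rows that do not move let the fingers close. It gives the time, the measured TCP pose, the force, the opening and the grip force at its end, in the units of the state.
- telemetry.get_obs(): the state, without advancing time (a new reading comes with each control period).
- grab_frame(name): name is "side" or "top" or "wrist"; returns (picture, depth): 480x640x3 uint8, red, green, blue; 480x640 float32, m along the optical axis (not along the pixel's ray), 0 where there is no reading.
- camera_params(name): a dict with "K" (3x3 intrinsics, pixels), "world_from_camera" (4x4, takes a point from camera to world coordinates). Camera axes: x right, y down, z forward; pixel columns grow to the right and rows downward; lengths in m; the calibration is good to about 2 mm. A picture is of the moment at which its call begins: read the wrist's pose just before it. camera_params takes no time and is no camera call; for the wrist camera it gives the pose at the moment of the call.
- ticket.close_job(): hands the job in; it is judged then, once.
Trained networks look in the newest picture that a camera, given by its name, has taken for a name from the list of things; names that differ only in an ending like _2 or _b are one class to them, and where a whole thing is asked for, a point or a joint stands for the part that bears it (a point fixed in the world has none). Each returns a list of dicts, best first, with "confidence" (0 to 1); they miss things now and then, are a little off and sometimes report something else, mostly with a low value. They report only what shows in the picture. A call takes as long as a camera call. They do not tell look-alikes from the thing itself.
- find_in(camera, query): "xy" ([column, row] in pixels, amid what is visible of it).
- regions_of(camera, query): "region" (480x640 bool, what is visible of it) and "xy" ([column, row] in pixels, amid what is visible of it).
- pinpoint(camera, query): "xy" ([column, row] in pixels: a listed point, or the origin of a listed thing).
The state is a dict: "t": time; "q": joint angles; "joint_vel": joint speeds; "joint_torque": joint torques, N m; "ee_pos": TCP position; "orientation": TCP orientation; "wrist_force": force on the tool from outside, world axes, zero at the start; "torque": the same for the moment, N m; "finger_gap": opening from 0.0 (shut) to 1.0 (fully open); "finger_force": force on a finger pad.
Only numpy, scipy, OpenCV 4.12 (cv2) and the standard library are available. Lean on these libraries where they do the work, as an engineer would, in place of code of your own. Each camera call takes 0.05 s, during which the arm holds its last target. There are 200 camera calls.

## Working session

There is one attempt and no reset: what is moved stays moved. The work goes in short steps, Python scripts to look and compute and a tool call to move; the robot and the scene stay as the last step left them, time stands still between calls to the robot, and variables do not carry over. Pictures are saved under pics/ and viewed, at most 10 in all, crops included, and the job is handed in when it is done.

Besides the shell and the picture viewer there is one more tool, called after "Call:" as name(argument=value, ...) on one line, values as JSON. drive_tool: Moves the arm, as the interface text tells. Its arguments: {"type":"object","properties":{"plan":{"type":"array"}},"required":["plan"]}

```bash
mkdir -p pics
cat > h.py <<'E'
import numpy as np, cv2
from rig import telemetry, grab_frame, camera_params, ticket, find_in, regions_of, pinpoint, arm
from scipy.spatial.transform import Rotation as R
def save(n,img): cv2.imwrite('pics/'+n+'.png',img[:,:,::-1])
def pts(cam,d,mask,cp=None):
    cp=cp or camera_params(cam);K=cp['K'];T=cp['world_from_camera']
    v,u=np.nonzero(mask&(d>0));z=d[v,u]
    P=np.c_[(u-K[0,2])/K[0,0]*z,(v-K[1,2])/K[1,1]*z,z]
    return P@T[:3,:3].T+T[:3,3]
def ray(cam,xy,z,cp=None):
    cp=cp or camera_params(cam);K=cp['K'];T=cp['world_from_camera']
    r=T[:3,:3]@np.array([(xy[0]-K[0,2])/K[0,0],(xy[1]-K[1,2])/K[1,1],1]);o=T[:3,3]
    return o+r*(z-o[2])/r[2]
def st():
    o=telemetry.get_obs();print('t',o['t'],'p',np.round(o['ee_pos'],4),'rpy',np.round(o['orientation'],2),'F',np.round(o['wrist_force'],2),'M',np.round(o['torque'],2),'gap',o['finger_gap'],'ff',o['finger_force']);return o
E
python3 - <<'E'
from h import *
st();print(arm.nose_length)
ims=[]
for c in('side','top'):
    p,d=grab_frame(c);save(c,p);np.save(c+'d.npy',d);print(c,camera_params(c)['world_from_camera'].round(3).tolist())
    for q,z in(('puller_grip',.11),('plug_top',.07),('dish',0),('puller_stand',0),('mould',0),('slip_bottle',0),('pot',0)):
        for r in pinpoint(c,q)[:3]: print(q,np.round(r['xy']),round(r['confidence'],2),ray(c,r['xy'],z).round(3))
E
```

```text
t 0.0 p [0.2609 0.5676 0.2528] rpy [-179.94    0.    155.32] F [ 0.52 -0.17  0.45] M [ 0.02 -0.    0.  ] gap 0.9936446339644089 ff 0.0
0.022
side [[0.938, -0.21, 0.276, 0.284], [-0.347, -0.595, 0.725, -0.972], [0.011, -0.776, -0.631, 0.884], [0.0, 0.0, 0.0, 1.0]]
puller_grip [289. 299.] 0.74 [ 0.505 -0.256  0.11 ]
puller_grip [299. 362.] 0.74 [ 0.475 -0.403  0.11 ]
puller_grip [347. 302.] 0.74 [ 0.608 -0.299  0.11 ]
plug_top [286. 243.] 0.83 [ 0.566 -0.048  0.07 ]
dish [241. 206.] 0.84 [0.524 0.218 0.   ]
dish [333. 204.] 0.19 [ 0.76   0.142 -0.   ]
puller_stand [291. 342.] 0.57 [ 0.502 -0.269  0.   ]
mould [285. 268.] 0.78 [ 0.559 -0.053  0.   ]
slip_bottle [331. 204.] 0.93 [0.754 0.145 0.   ]
pot [376. 241.] 0.59 [ 0.803 -0.038  0.   ]
pot [289. 300.] 0.21 [ 0.536 -0.158  0.   ]
top [[-0.021, -0.984, 0.177, 0.405], [-1.0, 0.022, 0.002, -0.034], [-0.006, -0.177, -0.984, 1.276], [0.0, 0.0, 0.0, 1.0]]
puller_grip [403. 281.] 0.74 [ 0.5   -0.265  0.11 ]
puller_grip [453. 284.] 0.66 [ 0.491 -0.4    0.11 ]
puller_grip [410. 243.] 0.62 [ 0.604 -0.291  0.11 ]
plug_top [322. 264.] 0.83 [ 0.558 -0.053  0.07 ]
dish [228. 278.] 0.95 [0.53  0.225 0.   ]
puller_stand [396. 286.] 0.79 [ 0.498 -0.268  0.   ]
mould [320. 264.] 0.56 [ 0.566 -0.046  0.   ]
slip_bottle [254. 203.] 0.86 [0.756 0.149 0.   ]
pot [316. 187.] 0.84 [ 0.802 -0.04   0.   ]
```

```bash
python3 -c "
import cv2,numpy as np
a=cv2.imread('pics/side.png');b=cv2.imread('pics/top.png');cv2.imwrite('pics/both.png',cv2.resize(np.vstack([a,b]),(450,600)) if 0 else cv2.resize(np.hstack([a,b]),(800,300)))"
```

```text
(no output)
```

View pics/top.png

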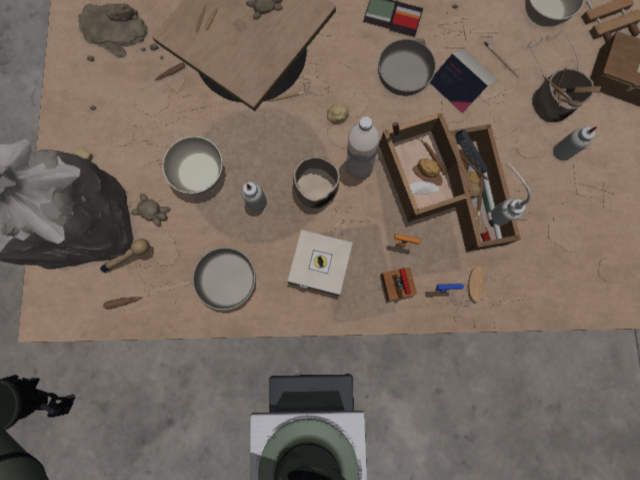

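View pics/side.png

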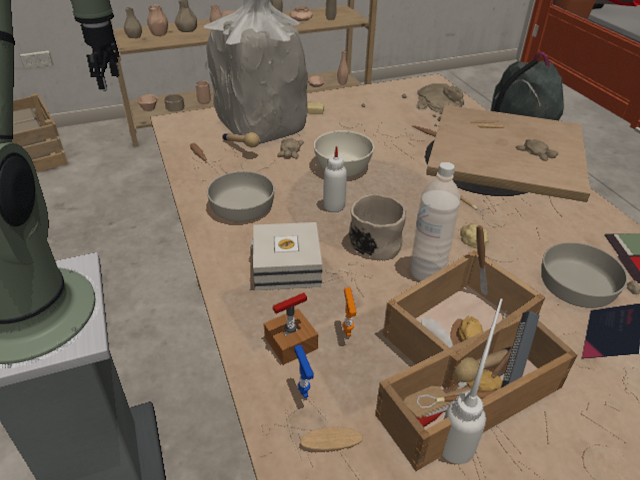

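The top view shows the red puller in its stand at (403,281), the mould at (320,263) and the near dish at (226,278). The blue (448,287) and orange (405,240) pullers are decoys, and the bottle (254,200) and pot (316,185) stand beyond the mould. The side view agrees.

Run:
```python
from h import *
for c in('side','top'):
    p=cv2.imread(f'pics/{c}.png')[:,:,::-1].astype(int);d=np.load(c+'d.npy')
    m=(p[:,:,0]>110)&(p[:,:,1]<60)&(p[:,:,2]<60)
    P=pts(c,d,m);cc=np.array([.5,-.265,.115]);P=P[np.linalg.norm(P-cc,axis=1)<.06]
    P=P[P[:,2]>.1] 
    q=P-P.mean(0);w,v=np.linalg.eigh(q.T@q);print(c,len(P),P.min(0),P.max(0),P.mean(0),'dir',v[:,2],np.degrees(np.arctan2(v[1,2],v[0,2])))
    for n,cc in(('mould',(.56,-.05)),):
        P=pts(c,d,d>0);s=P[(abs(P[:,2]-.07)<.006)&(np.hypot(*(P[:,:2]-cc).T)<.13)]
        print(n,cv2.minAreaRect(s[:,:2].astype(np.float32)),s[:,2].mean())
T=np.eye(4);o=telemetry.get_obs();T[:3,:3]=R.from_euler('xyz',o['orientation'],degrees=True).as_matrix();T[:3,3]=o['ee_pos']
print((np.linalg.inv(T)@camera_params('wrist')['world_from_camera']).round(3),camera_params('wrist')['K'])
print(o['q'])
```

```text
side 182 [ 0.46798188 -0.28377213  0.11683899] [ 0.53566964 -0.26086427  0.1257431 ] [ 0.50105322 -0.27220367  0.12161306] dir [-0.98145689 -0.19164366  0.00388408] -168.95119399668292
mould ((0.5657035112380981, -0.04621143639087677), (0.15959809720516205, 0.14940005540847778), 74.61941528320312) 0.06778526565854612
top 96 [ 0.47079944 -0.27830915  0.11798415] [ 0.53507991 -0.25915426  0.12928301] [ 0.50283294 -0.26900382  0.12426554] dir [-0.98185415 -0.18868974  0.01893723] -169.1216968536362
mould ((0.5633825659751892, -0.04533524066209793), (0.1502091884613037, 0.14989784359931946), 74.40526580810547) 0.06982459767797908
[[ 0.001 -0.95  -0.312  0.08 ]
 [ 1.     0.001  0.    -0.001]
 [-0.    -0.312  0.95  -0.121]
 [ 0.     0.     0.     1.   ]] [[347.95073786   0.         318.01128164]
 [  0.         347.95073786 237.23144974]
 [  0.           0.           1.        ]]
[-69.34194739  29.87571206  -2.0807208   91.64515016   1.21451064
  58.50501881  -6.46233368]
```

```bash
cat >> h.py <<'E'
def plan(xyz,yaw,grip,n=None,level=True):
    "rows from the measured pose to a pointing-down pose"
    o=telemetry.get_obs();p=np.array(o['ee_pos']);r=R.from_euler('xyz',o['orientation'],degrees=True)
    rt=R.from_euler('xyz',[180,0,yaw],degrees=True);xyz=np.array(xyz)
    rv=(r.inv()*rt).as_rotvec();L=np.linalg.norm(xyz-p)*1e3;a=np.degrees(np.linalg.norm(rv))
    n=n or int(max(np.ceil(L/58),np.ceil(a/10.3),1));print('n',n,'L',L.round(1),'a',a.round(1))
    step=R.from_rotvec(rv/n)
    for i in range(n):
        s=r.inv().apply((xyz-p)/n*1e3);print([*np.round(rv/n,4).tolist(),*np.round(s,1).tolist(),grip]);r=r*step
E
python3 -c "
from h import *
plan([.564,-.046,.185],175,85)"
```

```text
n 12 L 688.0 a 19.7
[-0.0, -0.0, -0.0286, -44.3, -35.9, 5.7, 85]
[-0.0, -0.0, -0.0286, -43.3, -37.2, 5.7, 85]
[-0.0, -0.0, -0.0286, -42.2, -38.4, 5.7, 85]
[-0.0, -0.0, -0.0286, -41.1, -39.6, 5.7, 85]
[-0.0, -0.0, -0.0286, -39.9, -40.8, 5.7, 85]
[-0.0, -0.0, -0.0286, -38.7, -41.9, 5.7, 85]
[-0.0, -0.0, -0.0286, -37.5, -43.0, 5.7, 85]
[-0.0, -0.0, -0.0286, -36.3, -44.0, 5.7, 85]
[-0.0, -0.0, -0.0286, -35.0, -45.1, 5.7, 85]
[-0.0, -0.0, -0.0286, -33.7, -46.0, 5.7, 85]
[-0.0, -0.0, -0.0286, -32.4, -47.0, 5.7, 85]
[-0.0, -0.0, -0.0286, -31.0, -47.9, 5.7, 85]
```

Call:
drive_tool(plan=[[0,0,-0.028,-44,-36,4,85],[0,0,-0.028,-43,-37,4,85],[0,0,-0.028,-42,-38,4,85],[0,0,-0.028,-41,-40,4,85],[0,0,-0.028,-40,-41,4,85]])

```text
t: 1.42
ee_pos: [0.3869, 0.3105, 0.2334]
orientation: [180.0, 0.0, 163.4]
wrist_force: [1.4, -0.2, -0.7]
finger_gap: 0.997
finger_force: 0.0
```

Call:
drive_tool(plan=[[0,0,-0.028,-39,-42,5,85],[0,0,-0.028,-38,-43,5,85],[0,0,-0.028,-36,-44,6,85],[0,0,-0.028,-35,-45,6,85],[0,0,-0.028,-34,-46,6,85]])

```text
t: 2.05
ee_pos: [0.5129, 0.0539, 0.2053]
orientation: [180.0, 0.0, 171.4]
wrist_force: [1.1, 0.5, -1.5]
finger_gap: 0.995
finger_force: 0.0
```

```bash
python3 -c "
from h import *
st();plan([.564,-.046,.185],175,85)"
```

```text
t 2.05 p [0.5129 0.0539 0.2053] rpy [1.7998e+02 3.0000e-02 1.7143e+02] F [ 1.08  0.52 -1.46] M [ 0.06 -0.04  0.05] gap 0.9948974147948892 ff 0.0
n 2 L 114.1 a 3.6
[0.0001, 0.0003, -0.0312, -32.7, -45.6, 10.2, 85]
[0.0001, 0.0003, -0.0312, -31.3, -46.6, 10.2, 85]
```

Call:
drive_tool(plan=[[0,0,-0.03,-33,-46,10,85],[0,0,-0.03,-31,-46,10,85],[0,0,0,0,0,0,85],[0,0,0,0,0,0,85]])

```text
t: 2.55
ee_pos: [0.563, -0.0439, 0.1852]
orientation: [180.0, -0.0, 174.8]
wrist_force: [-0.2, 0.6, 0.5]
finger_gap: 1.002
finger_force: 0.0
```

Run:
```python
from h import *
st();cp=camera_params('wrist');p,d=grab_frame('wrist');save('w1',p);np.savez('w1.npz',p=p,d=d,**cp)
r=pinpoint('wrist','plug_top');
for x in r[:2]: print(x['confidence'],np.round(x['xy'],1),ray('wrist',x['xy'],.07,cp))
save('w1c',cv2.resize(p[120:420,120:520],(800,600)))
P=pts('wrist',d,d>0,cp);s=P[(abs(P[:,2]-.07)<.006)&(np.hypot(*(P[:,:2]-[.564,-.046]).T)<.12)]
print(cv2.minAreaRect(s[:,:2].astype(np.float32)),s[:,2].mean())
plan([.502,-.270,.21],191,85)
```

```text
t 2.55 p [ 0.563  -0.0439  0.1852] rpy [ 1.7998e+02 -2.0000e-02  1.7478e+02] F [-0.23  0.63  0.49] M [-0.02  0.02  0.07] gap 1.0016010654830243 ff 0.0
0.85 [311.4 244.4] [ 0.56483849 -0.04955901  0.07      ]
0.31 [316.6 235.1] [ 0.55817914 -0.04519016  0.07      ]
((0.5656211972236633, -0.046418361365795135), (0.15071825683116913, 0.15088315308094025), 74.58920288085938) 0.07050700731366923
n 5 L 236.3 a 16.1
[0.0001, 0.0001, -0.0563, 8.1, -46.3, -4.9, 85]
[0.0001, 0.0001, -0.0563, 10.7, -45.8, -4.9, 85]
[0.0001, 0.0001, -0.0563, 13.2, -45.1, -4.9, 85]
[0.0001, 0.0001, -0.0563, 15.8, -44.3, -4.9, 85]
[0.0001, 0.0001, -0.0563, 18.2, -43.3, -4.9, 85]
```

View pics/w1c.png

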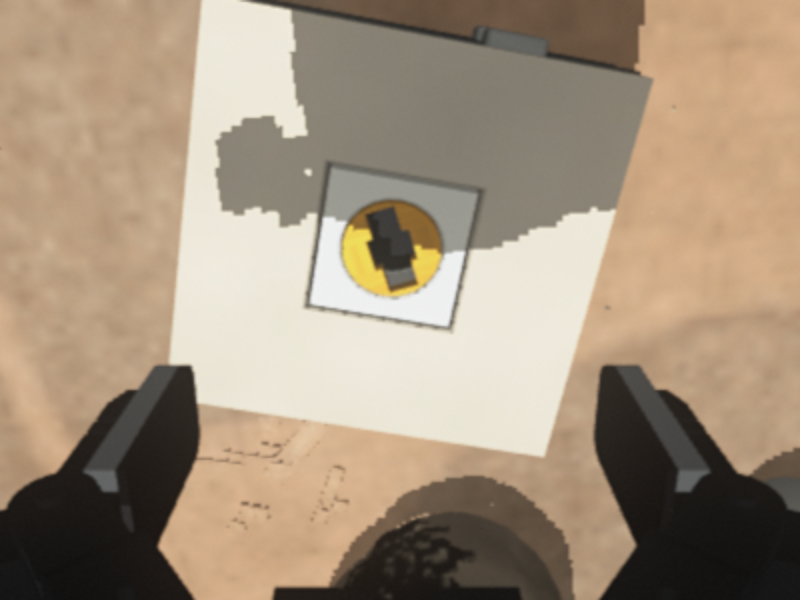

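The crop shows the plug with the brass disc centred near (391,248), i.e. (315.5,244) in the full frame. The dark slot runs from about (382,213) to (403,285).

Run:
```python
from h import *
f=np.load('w1.npz');p=f['p'];cp={k:f[k] for k in('K','world_from_camera')}
sub=p[215:275,285:350].astype(int);sat=(sub.max(2)-sub.min(2))
br=(sat>70).astype(np.uint8);v,u=np.nonzero(br)
h=cv2.convexHull(np.c_[u,v].astype(np.float32));c,ax,a=cv2.fitEllipse(h)
print('disc',c,ax,a);dc=ray('wrist',(c[0]+285,c[1]+215),.07,cp);print(dc)
m=np.zeros_like(br);cv2.fillConvexPoly(m,h.astype(int),1);sl=((m==1)&(br==0)&(sub.max(2)<110)).astype(np.uint8)
n,l,s,_=cv2.connectedComponentsWithStats(sl);k=1+s[1:,4].argmax();v,u=np.nonzero(l==k)
W=np.array([ray('wrist',(x+285,y+215),.07,cp)[:2] for x,y in zip(u,v)]);print(len(W),'slot c',W.mean(0))
q=W-W.mean(0);w,V=np.linalg.eigh(q.T@q);print('slot heading',np.degrees(np.arctan2(V[1,1],V[0,1])),w)
A=ray('wrist',(120+382/2,120+213/2),.07,cp);B=ray('wrist',(120+403/2,120+285/2),.07,cp);print('manual',np.degrees(np.arctan2(*(B-A)[1::-1])),(A+B)/2)
print(cv2.minAreaRect(W.astype(np.float32)))
```

```text
disc (30.30925941467285, 29.168712615966797) (46.682315826416016, 49.60826873779297) 91.10708618164062
[ 0.56491712 -0.04674177  0.07      ]
565 slot c [ 0.56193287 -0.04718355]
slot heading -168.3522002864924 [0.0083607  0.02433102]
manual 10.126495921672436 [ 0.56546896 -0.04604834  0.07      ]
((0.5618470311164856, -0.047128863632678986), (0.024248242378234863, 0.015517868101596832), 11.329865455627441)
```

Call:
drive_tool(plan=[[0,0,-0.056,8,-46,-6,85],[0,0,-0.056,11,-46,-6,85],[0,0,-0.056,13,-45,-6,85],[0,0,-0.056,16,-44,-6,85],[0,0,-0.056,18,-43,-6,85]])

```text
t: 3.28
ee_pos: [0.5016, -0.2704, 0.216]
orientation: [-180.0, 0.0, -168.9]
wrist_force: [0.8, -0.2, 0.6]
finger_gap: 0.998
finger_force: 0.0
```

Call:
drive_tool(plan=[[0,0,0,0,0,0,85],[0,0,0,0,0,0,85]])

```text
t: 3.52
ee_pos: [0.5021, -0.269, 0.2155]
orientation: [180.0, 0.0, -169.1]
wrist_force: [-0.6, 0.6, 0.6]
finger_gap: 0.996
finger_force: 0.0
```

Run:
```python
from h import *
st();cp=camera_params('wrist');p,d=grab_frame('wrist');save('w2',p);np.savez('w2.npz',p=p,d=d,**cp)
for x in pinpoint('wrist','puller_grip')[:3]: print(x['confidence'],np.round(x['xy'],1),ray('wrist',x['xy'],.1175,cp))
q=p.astype(int);m=(q[:,:,0]>90)&(q[:,:,1]<60)&(q[:,:,2]<60)
P=pts('wrist',d,m,cp);P=P[(np.linalg.norm(P-[.502,-.27,.12],axis=1)<.06)]
t=P[P[:,2]>.112];print(len(P),np.percentile(P[:,2],[5,50,95]),cv2.minAreaRect(t[:,:2].astype(np.float32)))
A=t-t.mean(0);w,v=np.linalg.eigh(A.T@A);print(t.mean(0),v[:,2],np.degrees(np.arctan2(v[1,2],v[0,2])))
```

```text
t 3.525 p [ 0.5021 -0.269   0.2155] rpy [ 1.7998e+02  3.0000e-02 -1.6911e+02] F [-0.56  0.6   0.57] M [ 0.02 -0.02  0.03] gap 0.9955535866598796 ff 0.0
0.98 [314.5 246.3] [ 0.50024877 -0.27228618  0.1175    ]
0.92 [144.8 184.5] [ 0.47987661 -0.38515839  0.1175    ]
0.6 [269.8 367.5] [ 0.60216338 -0.28730776  0.1175    ]
1909 [0.12341627 0.12484832 0.12598391] ((0.5004132390022278, -0.26939135789871216), (0.0673355683684349, 0.014089096337556839), 10.399005889892578)
[ 0.49906379 -0.27039164  0.12479978] [-0.98081328 -0.19494074 -0.00184966] -168.75871875208736
```

View pics/w2.png

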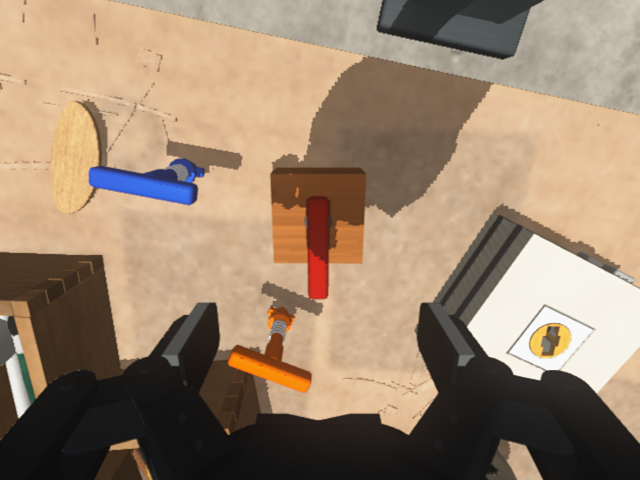

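The picture shows the red bar from (317,198) to (318,298) in its stand. The blue and orange decoys stand clear of the gripper's path. The bar's centre is (0.5005, -0.2698), heading 11°, and the slot heading is about 10.5°.

Call:
drive_tool(plan=[[0,0,0,1.7,-0.5,35,85],[0,0,0,0,0,35,60],[0,0,0,0,0,13,40],[0,0,0,0,0,0,10],[0,0,0,0,0,0,5]])

```text
t: 4.25
ee_pos: [0.5008, -0.2711, 0.1335]
orientation: [-180.0, 0.1, -169.1]
wrist_force: [0.2, 0.1, 1.1]
finger_gap: 0.145
finger_force: 56.1
```

Call:
drive_tool(plan=[[0,0,0,0,0,0,5],[0,0,0,0,0,0,5],[0,0,0,0,0,0,5]])

```text
t: 4.62
ee_pos: [0.5004, -0.2712, 0.1327]
orientation: [-180.0, 0.0, -169.2]
wrist_force: [0.8, 0.6, 2.3]
finger_gap: 0.147
finger_force: 61.1
```

Call:
drive_tool(plan=[[0,0,0,0,0,-10,5],[0,0,0,0,0,-20,5],[0,0,0,0,0,-30,5],[0,0,0,0,0,-30,5],[0,0,0,0,0,0,5]])

```text
t: 5.25
ee_pos: [0.5007, -0.2716, 0.2247]
orientation: [-179.9, 0.2, -169.2]
wrist_force: [-0.2, 0.1, -2.2]
finger_gap: 0.146
finger_force: 60.7
```

Run:
```python
from h import *
st();p,d=grab_frame('side')
for x in pinpoint('side','puller_tip')[:3]: print(x['confidence'],np.round(x['xy'],1))
for x in pinpoint('side','puller_grip')[:3]: print(x['confidence'],np.round(x['xy'],1))
save('s2',cv2.resize(p[180:360,210:410],(800,600*800*18//20//600*1) if 0 else (660,594)))
plan([.565,-.0466,.2],-169.5,5)
```

```text
t 5.25 p [ 0.5007 -0.2716  0.2247] rpy [-1.7989e+02  1.6000e-01 -1.6918e+02] F [-0.15  0.07 -2.16] M [-0.04  0.05 -0.01] gap 0.1455174193362691 ff 60.7253260910511
0.95 [305.7 392.3]
0.87 [288.1 305.2]
0.82 [346.3 331.8]
0.73 [347.  301.8]
0.7 [298.8 359.5]
0.69 [288.6 264.9]
n 5 L 234.7 a 0.3
[0.0001, -0.0002, 0.0012, -21.3, 41.6, 4.4, 5]
[0.0001, -0.0002, 0.0012, -21.2, 41.6, 4.4, 5]
[0.0001, -0.0002, 0.0012, -21.2, 41.7, 4.4, 5]
[0.0001, -0.0002, 0.0012, -21.1, 41.7, 4.4, 5]
[0.0001, -0.0002, 0.0012, -21.1, 41.7, 4.4, 5]
```

View pics/s2.png

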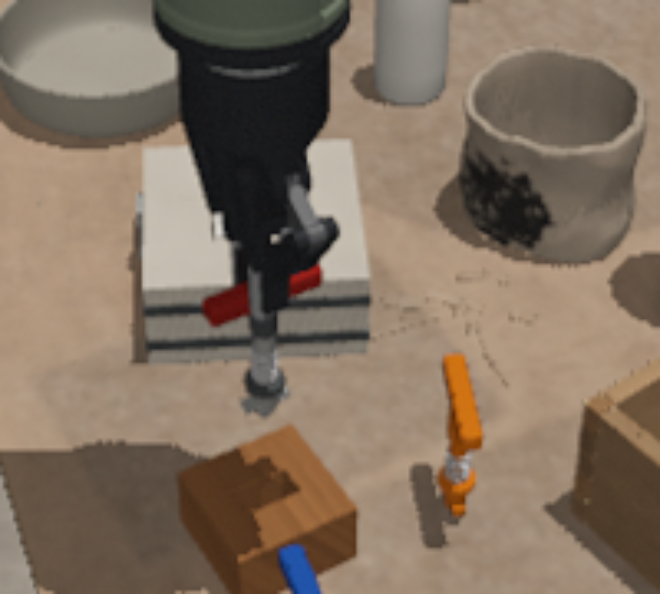

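The side view shows the red puller held upright, clear of the stand, with its tip near pixel (288,305).

Call:
drive_tool(plan=[[0,0,0,-21,42,4,5],[0,0,0,-21,42,4,5],[0,0,0.001,-21,42,4,5],[0,0,0.001,-21,41,4,5],[0,0,0,-21,41,4,5]])

```text
t: 6.02
ee_pos: [0.564, -0.0456, 0.2013]
orientation: [180.0, -0.1, -169.3]
wrist_force: [0.0, 0.1, -1.1]
finger_gap: 0.143
finger_force: 60.6
```

Call:
drive_tool(plan=[[0,0,0,0,0,0,5],[0,0,0,0,0,0,5]])

```text
t: 6.28
ee_pos: [0.5637, -0.0476, 0.2016]
orientation: [-180.0, -0.1, -169.3]
wrist_force: [0.5, 0.1, -0.5]
finger_gap: 0.146
finger_force: 60.7
```

Run:
```python
from h import *
o=st();print('tip then',ray('side',(288.1,305.2),.1125),'grip then',ray('side',(288.6,264.9),.2095))
cp=camera_params('wrist');p,d=grab_frame('wrist')
for x in pinpoint('wrist','plug_top')[:2]: print(x['confidence'],np.round(x['xy'],1),ray('wrist',x['xy'],.07,cp))
for x in pinpoint('wrist','puller_tip')[:2]: print('tip',x['confidence'],np.round(x['xy'],1),ray('wrist',x['xy'],o['ee_pos'][2]-.1122,cp))
a,b=p,0
p2,_=grab_frame('side')
for x in pinpoint('side','puller_tip')[:3]: print('tip',x['confidence'],np.round(x['xy'],1),ray('side',x['xy'],o['ee_pos'][2]-.1122))
for x in pinpoint('side','plug_top')[:3]: print('plug',x['confidence'],np.round(x['xy'],1),ray('side',x['xy'],.07))
w=cv2.resize(a[140:340,220:420],(400,400));s=cv2.resize(p2[150:290,220:360],(400,400));save('c3',np.hstack([w,s]))
```

```text
t 6.275 p [ 0.5637 -0.0476  0.2016] rpy [-1.7999e+02 -9.0000e-02 -1.6928e+02] F [ 0.53  0.08 -0.53] M [-0.05 -0.01 -0.01] gap 0.14550455822680367 ff 60.662235617637634
tip then [ 0.49794206 -0.27255979  0.1125    ] grip then [ 0.5027966  -0.26658779  0.2095    ]
0.98 [316.8 236.9] [ 0.56569293 -0.04880655  0.07      ]
tip 0.83 [318.8 243.5] [ 0.56405372 -0.04759706  0.08939233]
tip 0.81 [ 64.6 224.1] [ 0.58311779 -0.22439012  0.08939233]
tip 0.82 [345.1 337.2] [ 0.5783189  -0.36386885  0.08939233]
tip 0.66 [303.3 390.5] [ 0.46727631 -0.446815    0.08939233]
tip 0.57 [283.3 238.9] [ 0.55752251 -0.05485393  0.08939233]
plug 0.54 [288.8 244.4] [ 0.56999473 -0.05524354  0.07      ]
plug 0.34 [285.3 247.2] [ 0.55950226 -0.06188802  0.07      ]
```

View pics/c3.png

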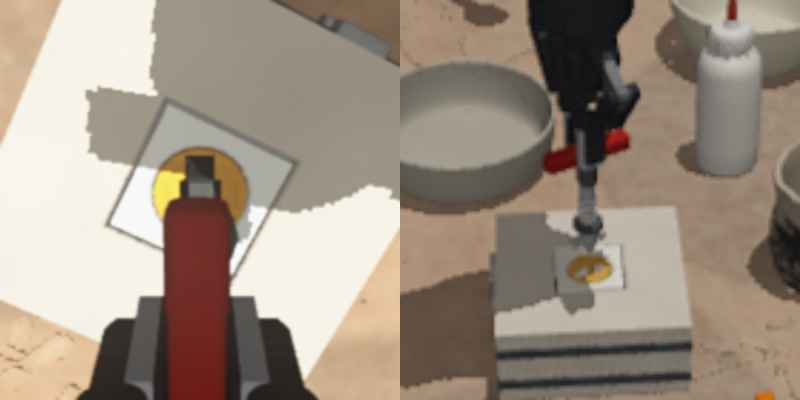

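The wrist crop shows the bar in line with the slot, bar at column 200 and visible slot end at column 201. The side crop shows the nose just above the brass. I'll now descend gently.

Call:
drive_tool(plan=[[0,0,0,-1.5,0.5,12,5],[0,0,0,0,0,10,5],[0,0,0,0,0,5,5],[0,0,0,0,0,0,5],[0,0,0,0,0,0,5]])

```text
t: 7.2
ee_pos: [0.5657, -0.0463, 0.1755]
orientation: [-180.0, 0.0, -169.3]
wrist_force: [1.0, 0.5, -2.2]
finger_gap: 0.145
finger_force: 60.7
```

Call:
drive_tool(plan=[[0,0,0,0,0,3,5],[0,0,0,0,0,2,5],[0,0,0,0,0,0,5],[0,0,0,0,0,0,5]])

```text
t: 7.7
ee_pos: [0.5656, -0.0464, 0.1703]
orientation: [-180.0, -0.0, -169.3]
wrist_force: [-0.6, -1.4, -1.5]
finger_gap: 0.147
finger_force: 60.6
```

Call:
drive_tool(plan=[[0,0,0,0,0,2,5],[0,0,0,0,0,2,5],[0,0,0,0,0,0,5],[0,0,0,0,0,0,5]])

```text
t: 8.2
ee_pos: [0.5656, -0.0463, 0.1663]
orientation: [180.0, -0.0, -169.3]
wrist_force: [-0.7, -0.8, -1.4]
finger_gap: 0.144
finger_force: 60.6
```

Call:
drive_tool(plan=[[0,0,0,0,0,3,5],[0,0,0,0,0,3,5],[0,0,0,0,0,1.5,5],[0,0,0,0,0,0,5],[0,0,0,0,0,0,5]])

```text
t: 8.82
ee_pos: [0.5656, -0.0463, 0.1588]
orientation: [180.0, -0.0, -169.3]
wrist_force: [-0.3, -1.3, -2.1]
finger_gap: 0.145
finger_force: 60.7
```

Call:
drive_tool(plan=[[0,0,0,0,0,1,5],[0,0,0,0,0,0,5],[0,0,0,0,0,0,5]])

```text
t: 9.2
ee_pos: [0.5657, -0.0463, 0.1579]
orientation: [-180.0, 0.0, -169.3]
wrist_force: [-0.4, 0.3, 1.6]
finger_gap: 0.145
finger_force: 61.0
```

Call:
drive_tool(plan=[[0,0,0.1,0,0,-0.8,5],[0,0,0.15,0,0,0,5],[0,0,0.15,0,0,0,5],[0,0,0.15,0,0,0,5],[0,0,0.15,0,0,0,5]])

```text
t: 9.82
ee_pos: [0.5657, -0.0461, 0.1586]
orientation: [180.0, 0.0, 150.3]
wrist_force: [-0.3, 0.4, -0.9]
finger_gap: 0.143
finger_force: 60.7
```

```bash
python3 -c "
from h import *
print(np.round(st()['q'],1))"
```

```text
t 9.825 p [ 0.5657 -0.0461  0.1586] rpy [1.7998e+02 1.0000e-02 1.5034e+02] F [-0.31  0.37 -0.87] M [ 0.18 -0.   -0.03] gap 0.1431852795670157 ff 60.69589018821716
[ -7.2  31.9   8.2 105.7  -6.4  42.8  64.8]
```

Call:
drive_tool(plan=[[0,0,0.18,0,0,0,5],[0,0,0.18,0,0,0,5],[0,0,0.18,0,0,0,5],[0,0,0.18,0,0,0,5],[0,0,0.14,0,0,0,5]])

```text
t: 10.45
ee_pos: [0.5657, -0.0458, 0.1586]
orientation: [180.0, -0.0, 101.1]
wrist_force: [-0.8, 2.0, -0.1]
finger_gap: 0.145
finger_force: 60.8
```

Call:
drive_tool(plan=[[0,0,0,0,0,0,5],[0,0,0,0,0,0,5],[0,0,0,0,0,-1,5],[0,0,0,0,0,-1,5],[0,0,0,0,0,0,5]])

```text
t: 11.08
ee_pos: [0.5655, -0.0463, 0.1606]
orientation: [-180.0, -0.0, 101.4]
wrist_force: [-1.1, 2.1, -2.1]
finger_gap: 0.144
finger_force: 60.6
```

```bash
python3 -c "
from h import *
st()"
```

```text
t 11.075 p [ 0.5655 -0.0463  0.1606] rpy [-1.7999e+02 -1.0000e-02  1.0136e+02] F [-1.09  2.14 -2.11] M [0.62 0.36 0.  ] gap 0.1440370663132847 ff 60.56309714913368
```

Call:
drive_tool(plan=[[0,0,0,0,0,-0.5,5],[0,0,0,0,0,-0.5,5],[0,0,0,0,0,-1,5],[0,0,0,0,0,-1,5],[0,0,0,0,0,-1,5]])

```text
t: 11.7
ee_pos: [0.5654, -0.0465, 0.1645]
orientation: [-180.0, 0.0, 101.3]
wrist_force: [-0.3, 1.0, -12.7]
finger_gap: 0.142
finger_force: 59.1
```

Call:
drive_tool(plan=[[0,0,0,0,0,-1.5,5],[0,0,0,0,0,-1.5,5],[0,0,0,0,0,-1.5,5],[0,0,0,0,0,-1.5,5],[0,0,0,0,0,-1.5,5]])

```text
t: 12.32
ee_pos: [0.5656, -0.0464, 0.1722]
orientation: [-180.0, 0.0, 101.3]
wrist_force: [-1.2, 0.5, -13.9]
finger_gap: 0.144
finger_force: 59.1
```

Call:
drive_tool(plan=[[0,0,0,0,0,-2,5],[0,0,0,0,0,-2,5],[0,0,0,0,0,-2,5],[0,0,0,0,0,-2,5],[0,0,0,0,0,-2,5]])

```text
t: 12.95
ee_pos: [0.5656, -0.0463, 0.1822]
orientation: [-180.0, 0.0, 101.3]
wrist_force: [-1.4, -0.0, -13.1]
finger_gap: 0.143
finger_force: 59.1
```

```bash
python3 -c "
from h import *
st()"
```

```text
t 12.95 p [ 0.5656 -0.0463  0.1822] rpy [-180.      0.    101.34] F [-1.390e+00 -1.000e-02 -1.307e+01] M [ 0.02  0.15 -0.01] gap 0.1431335454484766 ff 59.086341708898544
```

Call:
drive_tool(plan=[[0,0,0,0,0,-3,5],[0,0,0,0,0,-3,5],[0,0,0,0,0,-3,5],[0,0,0,0,0,-3,5],[0,0,0,0,0,-4,5]])

```text
t: 13.58
ee_pos: [0.566, -0.0464, 0.1987]
orientation: [179.9, 0.0, 101.3]
wrist_force: [0.6, -0.8, -5.4]
finger_gap: 0.145
finger_force: 60.1
```

Call:
drive_tool(plan=[[0,0,0,0,0,-6,5],[0,0,0,0,0,-8,5],[0,0,0,0,0,-8,5],[0,0,0,0,0,-6,5],[0,0,0,0,0,0,5]])

```text
t: 14.2
ee_pos: [0.5658, -0.0463, 0.2266]
orientation: [180.0, 0.0, 101.3]
wrist_force: [0.1, 0.3, -5.3]
finger_gap: 0.149
finger_force: 60.1
```

Run:
```python
from h import *
o=st();p,d=grab_frame('side');save('s4',cv2.resize(p[130:290,190:400],(787,600)))
for x in regions_of('top','dish')[:0]: pass
p,d=grab_frame('top')
for x in pinpoint('top','dish')[:2]: print(x['confidence'],ray('top',x['xy'],0))
for x in regions_of('top','dish')[:1]:
    P=pts('top',d,x['region']);r=P[(P[:,2]>.045)&(P[:,2]<.06)];print(len(r),cv2.minEnclosingCircle(r[:,:2].astype(np.float32)))
plan([.53,.222,.226],101.3,5)
```

```text
t 14.2 p [ 0.5658 -0.0463  0.2266] rpy [179.96   0.   101.35] F [ 0.11  0.29 -5.31] M [-0.01 -0.02 -0.02] gap 0.14867683646721255 ff 60.06977587938309
0.7 [0.52679137 0.22108839 0.        ]
344 ((0.5254443287849426, 0.22818998992443085), 0.08942649513483047)
n 5 L 270.6 a 0.1
[-0.0001, -0.0, 0.0001, 54.0, 3.6, -0.0, 5]
[-0.0001, -0.0, 0.0001, 54.0, 3.6, -0.0, 5]
[-0.0001, -0.0, 0.0001, 54.0, 3.6, -0.0, 5]
[-0.0001, -0.0, 0.0001, 54.0, 3.6, -0.0, 5]
[-0.0001, -0.0, 0.0001, 54.0, 3.6, -0.0, 5]
```

View pics/s4.png

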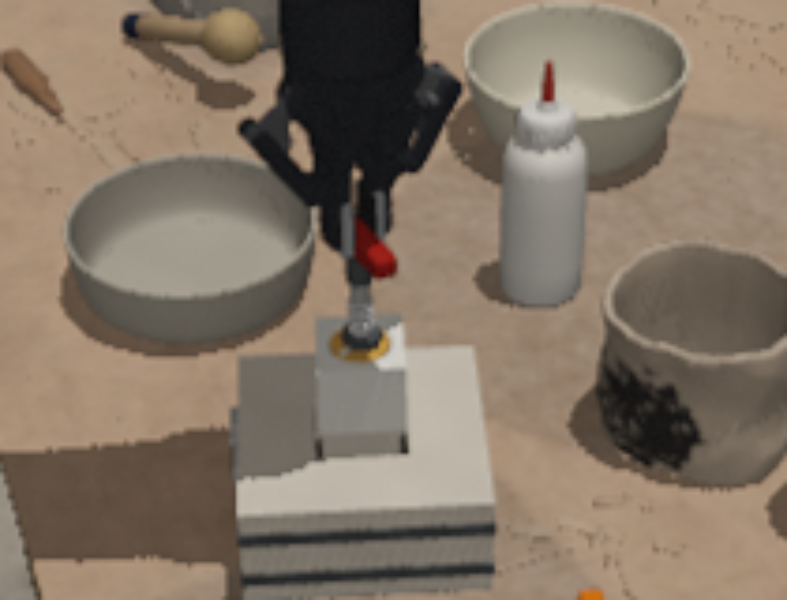

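The plug hangs upright on the locked puller above the mould, brass at (360,345). The dish lies at (190,245), undisturbed.

Call:
drive_tool(plan=[[0,0,0,0,0,-8,5],[0,0,0,10,1,-8,5],[0,0,0,24,1,0,5],[0,0,0,32,2,0,5],[0,0,0,36,2,0,5]])

```text
t: 15.08
ee_pos: [0.5513, 0.0563, 0.2427]
orientation: [180.0, -0.0, 101.3]
wrist_force: [0.9, 0.4, -4.7]
finger_gap: 0.142
finger_force: 60.1
```

Call:
drive_tool(plan=[[0,0,0,38,2,0,5],[0,0,0,38,2,0,5],[0,0,0,38,2,0,5],[0,0,0,32,2,0,5],[0,0,0,20,1,0,5]])

```text
t: 15.7
ee_pos: [0.527, 0.2216, 0.2425]
orientation: [180.0, -0.0, 101.4]
wrist_force: [0.1, 1.0, -5.8]
finger_gap: 0.145
finger_force: 60.1
```

Call:
drive_tool(plan=[[0,0,0,6,0,10,5],[0,0,0,0,0,15,5],[0,0,0,0,0,20,5],[0,0,0,0,0,15,5],[0,0,0,0,0,10,5]])

```text
t: 16.32
ee_pos: [0.5264, 0.2243, 0.1709]
orientation: [-179.9, 0.0, 101.3]
wrist_force: [0.2, 0.1, -5.8]
finger_gap: 0.139
finger_force: 60.1
```

Run:
```python
from h import *
o=st();p,d=grab_frame('side');save('s5',cv2.resize(p[120:280,140:350],(787,600)))
```

```text
t 16.325 p [0.5264 0.2243 0.1709] rpy [-1.7995e+02  4.0000e-02  1.0128e+02] F [ 0.22  0.14 -5.8 ] M [ 0.05 -0.02 -0.03] gap 0.13888360132654504 ff 60.135333985090256
```

View pics/s5.png

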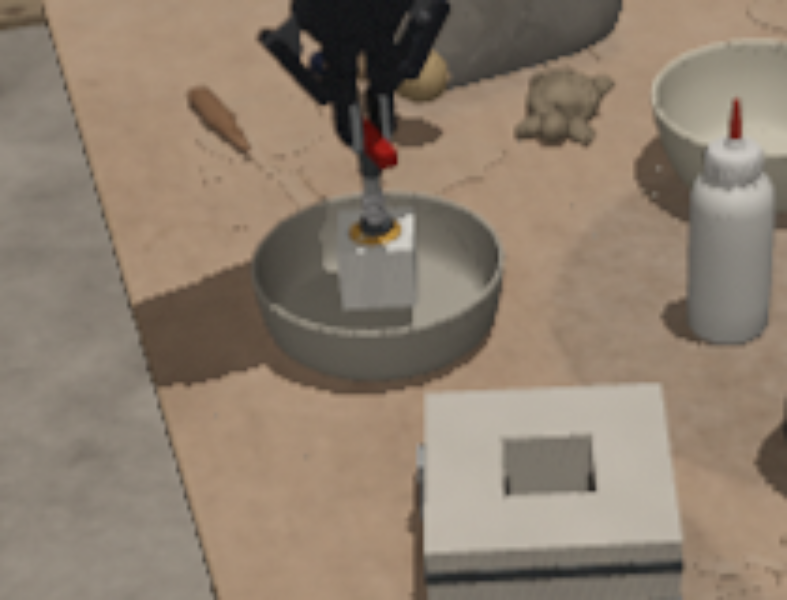

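The plug hangs centred in the dish, brass at (375,230), and the mould well is empty. I'll lower it slowly.

Call:
drive_tool(plan=[[0,0,0,0,0,8,5],[0,0,0,0,0,8,5],[0,0,0,0,0,4,5],[0,0,0,0,0,2,5],[0,0,0,0,0,1,5]])

```text
t: 17.0
ee_pos: [0.5265, 0.2253, 0.1492]
orientation: [180.0, -0.0, 101.3]
wrist_force: [-0.6, 0.3, -6.4]
finger_gap: 0.144
finger_force: 60.1
```

Call:
drive_tool(plan=[[0,0,0,0,0,1,5],[0,0,0,0,0,1,5],[0,0,0,0,0,1,5],[0,0,0,0,0,1,5],[0,0,0,0,0,1,5]])

```text
t: 17.62
ee_pos: [0.5264, 0.2253, 0.144]
orientation: [-180.0, 0.0, 101.3]
wrist_force: [0.4, -0.3, -5.5]
finger_gap: 0.148
finger_force: 60.1
```

Call:
drive_tool(plan=[[0,0,0,0,0,0.7,5],[0,0,0,0,0,0.7,5],[0,0,0,0,0,0.7,5],[0,0,0,0,0,0.7,5],[0,0,0,0,0,0,5]])

```text
t: 18.25
ee_pos: [0.5264, 0.2253, 0.1413]
orientation: [-180.0, 0.0, 101.3]
wrist_force: [0.3, -0.9, -1.4]
finger_gap: 0.145
finger_force: 60.7
```

Call:
drive_tool(plan=[[0,0,0,0,0,0.5,5],[0,0,0,0,0,0.5,5],[0,0,0,0,0,0,5],[0,0,0,0,0,0,5]])

```text
t: 18.75
ee_pos: [0.5265, 0.2253, 0.1404]
orientation: [180.0, -0.0, 101.3]
wrist_force: [-0.5, -0.2, 1.9]
finger_gap: 0.147
finger_force: 61.1
```

Call:
drive_tool(plan=[[0,0,0,0,0,0,18],[0,0,0,0,0,0,24],[0,0,0,0,0,0,40],[0,0,0,0,0,0,50],[0,0,0,0,0,0,50]])

```text
t: 19.38
ee_pos: [0.5264, 0.2253, 0.1403]
orientation: [-180.0, 0.0, 101.3]
wrist_force: [-0.2, 0.2, 0.3]
finger_gap: 0.586
finger_force: 0.0
```

Call:
drive_tool(plan=[[0,0,0,0,0,-15,50],[0,0,0,0,0,-25,50],[0,0,0,0,0,-30,50],[0,0,0,0,0,-20,50],[0,0,0,0,0,0,50]])

```text
t: 20.0
ee_pos: [0.5271, 0.2255, 0.2325]
orientation: [179.8, -0.1, 101.3]
wrist_force: [-0.4, -0.2, -0.4]
finger_gap: 0.586
finger_force: 0.0
```

Run:
```python
from h import *
o=st();p,d=grab_frame('side');save('s6',cv2.resize(p[120:280,140:350],(787,600)))
```

```text
t 20.0 p [0.5271 0.2255 0.2325] rpy [ 1.7983e+02 -7.0000e-02  1.0134e+02] F [-0.4  -0.24 -0.38] M [ 0.01 -0.01 -0.03] gap 0.5864257905185004 ff 0.0
```

View pics/s6.png

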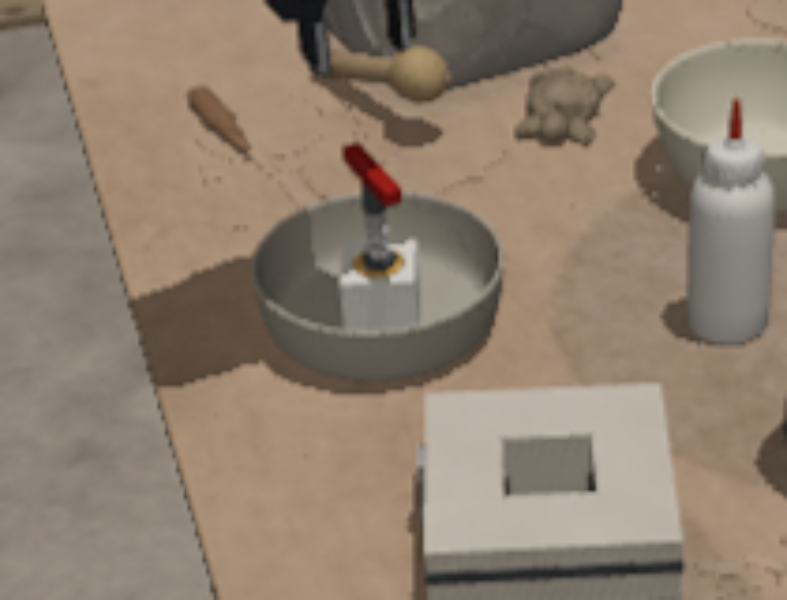

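The plug stands upright in the dish, brass at (380,262), with the puller upright in it and the gripper clear above.

```bash
python3 -c "
from h import *
print(ticket.close_job())"
```

```text
the job is handed in; nothing more can be done
None
```

The plug was drawn from the mould with the puller and now stands upright near the centre of the near grey dish, puller still in its socket; the job was handed in about 20 s into the 72 s limit, but no verdict was returned.

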